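Load the twine winder and set its guide

ROBOT

A 6-joint arm with a two-finger parallel gripper is mounted at the origin on the work surface. World frame = base frame: x ahead of the robot, y to its left, z up, the work surface at z = 0. Lengths are in m, angles in rad, forces in N, time in s.
With the tool pointing down it reaches from about 0.325 to 0.85 m from the base axis. Payload 15.5 kg.
Tool frame: the origin (TCP) lies midway between the tips of the shut fingers; the grasp point (between the pads) lies 19 mm behind it; z points along the fingers, y is the line along which they close (so a half turn about z gives the same grasp; the last joint's range is limited). The gripper opens to 91 mm and grips with 3 to 60 N. Pads are 32 mm wide; open, the fingers measure 118 mm over their backs; the gripper's body (76 mm by 178 mm) begins 60 mm behind the grasp point.
Start: joints at [1.208, 0.494, 1.345, -0, 1.302, -0.096], TCP at [0.165, 0.603, 0.214] pointing down, gripper open.
Joint ranges: [-2.91, 2.91], [-0.82, 2.16], [0.22, 2.67], [-1.22, 4.37], [0.12, 2.79], [-3.08, 3.08]. Speed limits (rad/s): [1.89, 1.89, 2.57, 3.01, 3.01, 3.01].

INTERFACE

Orientations are given as a unit quaternion [x, y, z, w].
In Python, from bench import ctrl, viewer, job gives the robot as it stands.
- The arm moves only by the shell command python3 -m pendant 'ROWS' [OPENING] [FORCE]. ROWS is JSON, a list of rows, each an object of numbers: "tx", "ty", "tz": the shift along the tool's x, y, z in m; "spin": the turn about the tool's z in degrees. A call has 1 to 20 rows; each row is the pose to reach, as a shift and turn from the pose commanded when the call began, along the tool's axes at that moment; what a row does not reach only later rows make up. A row lasts 1/8 s, in which the tool goes at most 62.5 mm and 10.7 degrees, less where a joint would pass 70% of its speed; a pose out of reach is approached as far as the arm can. A call with a gripper value outside its range is refused whole. OPENING is the finger opening in m, from 0 to 0.0912, set as the call begins (- or left out, the last holds). The fingers move at their own pace and stop on an object; FORCE is the grip in N (left out, the last holds). Time passes only in rows, so rows that repeat a pose let the fingers close. It gives the time, the measured TCP pose, the force, the opening and the grip force at its end, in the units of the state.
- ctrl.read_state(): the state, without advancing time (a new reading comes with each control period).
- viewer.grab_frame(name): name is "scene" or "top" or "wrist"; returns the picture (480x640x3 uint8, red, green, blue); there is no depth.
- viewer.camera_model(name): a dict with "mtx" (3x3 intrinsics, pixels), "R" (3x3) and "t" (3): a world point X has camera coordinates R X + t. Camera axes: x right, y down, z forward; pixel columns grow to the right and rows downward; lengths in m; the calibration is good to about 2 mm. A picture is of the moment at which its call begins: read the wrist's pose just before it. camera_model takes no time and is no camera call; for the wrist camera it gives the pose at the moment of the call.
- job.job_done(): hands the job in; it is judged then, once.
The state is a dict: "time_s": time; "joint_pos": joint angles; "qd": joint speeds; "joint_efforts": joint torques, N m; "eef_pos": TCP position; "eef_rot": TCP orientation; "ft_force": force on the tool from outside, world axes, zero at the start; "torque": the same for the moment, N m; "finger_gap": opening from 0.0 (shut) to 1.0 (fully open); "grip_force": force on a finger pad.
Only numpy, scipy, OpenCV 4.12 (cv2) and the standard library are available. Lean on these libraries where they do the work, as an engineer would, in place of code of your own. Each camera call takes 0.05 s, during which the arm holds its last target. There are 200 camera calls.

TASK

Take the blue spool from the tray and lower it onto the spindle of the hand-cranked twine winder, without dropping or forcing it, until it sits fully home with the spindle's drive bar in its groove, and let go. Then turn the crank clockwise by its grip, so that the spool turns with it, until the traverse guide has come down with its eye level with the upper face of the spool's lower flange, ready for the first layer. Let go of the grip, and leave everything else on the bench standing where it was.

Things in the scene. Friction and masses are not known exactly. Their poses are not given: they have to be found in the camera images.
- winder: Hand-cranked twine winder: dark green base 150 x 290 x 40 mm (its x, y, z), fixed, on the left or right of the bench, turned up to 0.3 rad; origin in the centre of its underside, on the bench. Spindle axis at x -22, y +75 mm; crank axis at x -15, y -85 mm. Behind the spindle two 10 mm rods (x +58, y +61 and +89 mm), 160 mm high, carry the guide; a black counter 66 mm high is at x +54, y +4 mm.
- spindle_seat (a point): On the spindle's axis in the top of the steel drive plate (60 mm across), 50 mm above the bench: the underside of a spool fully home is here. z up, x along the brass drive bar across the plate (44 x 8 mm, 6 mm high), turning with the spindle. A spool whose groove is not over the bar stands 6 mm too high. The spindle turns twice per crank turn, the same way; the crank's friction holds it.
- spindle_tip (a point): Tip of the steel spindle, 160 mm above the bench (110 mm above the seat). The shaft is 16 mm thick; its last 14 mm taper to 6 mm.
- blue_spool: Navy blue wooden spool, 96 mm high, upright in the tray. Flanges 66 mm across at heights 0-14 and 82-96 mm, barrel 36 mm across, bore 20 mm. Both end faces have a cross of two grooves at right angles (14 mm wide, 7 mm deep, pale bottom): it fits the drive bar four ways, with about 7 degrees of play. Origin on its axis in the underside, z up, x and y along the grooves. 0.1 to 0.18 kg.
- crank_axis (a point): Point on the crank's upright axis, 60 mm above the bench (the top of the crank arm).
- crank_grip: Dark wooden grip upright on the end of the crank arm, 55 mm from the crank's axis; 26 mm thick, 70 mm high, spinning freely about its own upright axis. Origin on that axis in its underside, 62 mm above the bench, z up; its top is 132 mm above the bench.
- crank (a joint): Turn of the crank in rad, growing clockwise as seen from above. Light friction (about 2 N at the grip), stays where it is left, end stops at -0.5 and 17.5; starts anywhere from 2.5 to 7.5. Each clockwise turn lowers the guide by 24 mm.
- guide (a joint): How far the traverse guide stands below its highest place, in m: 0.00382 times the crank's angle in rad. At 0.058 its eye is level with the upper face of the lower flange of a spool that is fully home.
- guide_eye (a point): Middle of the brass eye (16 mm across) of the traverse guide: an aluminium block 24 x 50 x 16 mm on the two rods with a short arm towards the spindle. The eye's front end is 46 mm from the spindle's axis. 64 mm above the bench it is level with the upper face of the lower flange of a spool fully home. It starts 29 to 49 mm higher.
- tray: Low pale wooden tray 130 x 310 mm (its x, y), rim 22 mm high, floor 8 mm above the bench, fixed, on the side of the bench away from the winder, turned up to 0.3 rad; origin in the centre of its underside. Three spools stand in a row along its y, about 95 mm apart, in any order.
- yellow_spool: Yellow spool, the same shape as the blue one, standing in the tray; origin in its underside. To be left alone.
- plain_spool: Cream spool, the same shape as the blue one, standing in the tray; origin in its underside. To be left alone.
- glue_bottle: White glue bottle with a yellow label and an orange cap, 58 mm across and 190 mm high, standing between tray and winder; origin in its underside. To be left alone.
- wax_tin: Bare metal tin, 72 mm across and 75 mm high, standing between tray and winder; origin in its underside. To be left alone.
- toy_house: Toy house, yellow with a navy roof, 60 x 90 mm (its x, y) and 96 mm high, standing at the back; origin in its underside.
- toy_gate: Toy gate of pale, yellow and navy blocks, 36 x 120 mm (its x, y) and 133 mm high, standing at the back; origin in its underside.
- toy_tower: Toy tower, pale with a navy cone on top, 50 x 50 mm and 125 mm high, standing at the bench's right side; origin in its underside.
- brush: Flat brush lying at the bench's left side, 200 mm long (its x), 42 mm wide, 20 mm high; origin in the middle of its length, on the bench.
Things that resemble listed ones, but are neither listed nor needed, are in the scene too. Leave any green or pink look-alike of the blue_spool alone.

How it is judged:
By the outcome, as a careful person would: the job done as asked, in the order asked, and still so for the second after the job is handed in, with the robot touching nothing.
It also fails if it takes over 72 s, if anything falls off the work surface, if the arm or the gripper's body presses on something with over 40 N, if the wrist force passes 120 N, or if a joint passes its speed limit or range.

## Working session

There is one attempt and no reset: what is moved stays moved. The work goes in short steps, Python scripts to look and compute and a shell command to move; the robot and the scene stay as the last step left them, time stands still between calls to the robot, and variables do not carry over. Pictures are saved under pics/ and viewed, at most 10 in all, crops included, and the job is handed in when it is done.

```bash
ls; mkdir -p pics; python3 - <<'E'
from bench import ctrl,viewer,job
import cv2,numpy as np
for n in("top","scene"):
    cv2.imwrite(f"pics/{n}0.png",cv2.cvtColor(viewer.grab_frame(n),cv2.COLOR_RGB2BGR))
    m=viewer.camera_model(n); print(n,np.round(m["mtx"],1).tolist(),np.round(-m["R"].T@m["t"],3), np.round(m["R"],3).tolist())
s=ctrl.read_state();print(s["time_s"],s["eef_pos"],s["eef_rot"],s["finger_gap"])
E
```

```text
pics
top [[490.9, 0.0, 331.8], [0.0, 490.9, 237.7], [0.0, 0.0, 1.0]] [2.420e-01 1.000e-03 1.564e+00] [[-0.039, -0.999, 0.001], [-0.977, 0.038, -0.209], [0.209, -0.009, -0.978]]
scene [[471.7, 0.0, 321.4], [0.0, 471.7, 240.8], [0.0, 0.0, 1.0]] [ 1.156 -0.753  0.99 ] [[0.773, 0.634, 0.021], [0.436, -0.507, -0.743], [-0.461, 0.583, -0.669]]
0.1 [0.16465267 0.60258851 0.21341769] [ 1.33017627e-01  9.91113536e-01 -5.04409652e-04 -1.24599039e-04] 0.9985404941755929
```

View pics/top0.png

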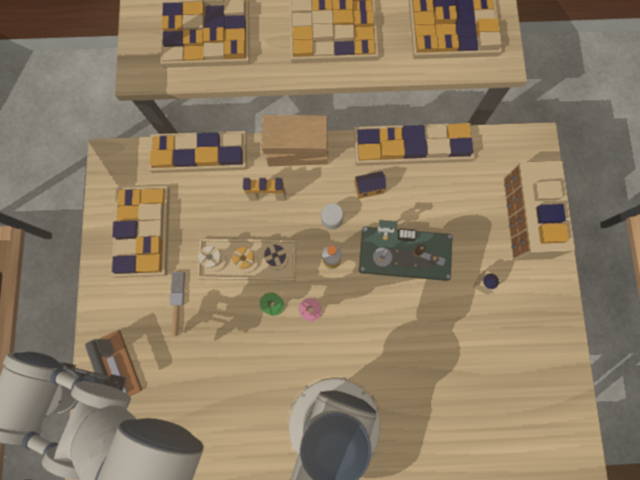

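View pics/scene0.png

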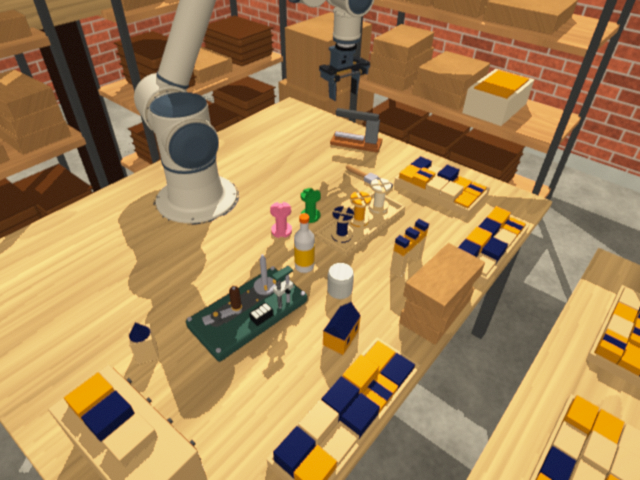

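Top view: the navy spool is in the tray at (275,257). Other spools are yellow (243,258) and cream (209,257) in the tray, with green (271,303) and pink (310,309) look-alikes outside it. Navy things elsewhere are the house roof (371,184) and the tower cone (490,281). The spool at (275,257) fits the description. The winder is at (405,253). I'll check this in one close crop.

```bash
cat > h.py <<'E'
from bench import ctrl,viewer,job
import cv2,numpy as np
from scipy.spatial.transform import Rotation as Ro
def back(m,uv,z):
    K,R,t=m["mtx"],np.array(m["R"]),np.array(m["t"])
    d=R.T@np.linalg.inv(K)@np.array([uv[0],uv[1],1.]); c=-R.T@t
    return c+d*(z-c[2])/d[2]
def proj(m,X):
    p=np.array(m["mtx"])@(np.array(m["R"])@np.array(X)+np.array(m["t"])); return p[:2]/p[2]
def shift(X,pose=None):
    s=ctrl.read_state(); return Ro.from_quat(s["eef_rot"]).inv().apply(np.array(X)-s["eef_pos"])
def save(n,im): cv2.imwrite(f"pics/{n}.png",cv2.cvtColor(im,cv2.COLOR_RGB2BGR))
E
python3 - <<'E'
from h import *
im=viewer.grab_frame("top");m=viewer.camera_model("top")
c=im[215:295,255:465]; save("crop1",cv2.resize(c,None,fx=3.8,fy=3.8,interpolation=cv2.INTER_CUBIC))
for n,uv,z in(("blue",(275,257),.104),("yel",(243,258),.104),("cream",(209,257),.104),("plate",(383,257),.05),("bottle",(332,255),.19),("tin",(332,215),.075),("green",(271,303),.1),("pink",(310,309),.1),
 ("c1",(363,229),.04),("c2",(452,236),.04),("c3",(450,279),.04),("c4",(361,272),.04),("t1",(202,239),.022),("t2",(296,241),.022),("t3",(295,279),.022),("t4",(200,278),.022)):
    p=back(m,uv,z);print(n,np.round(p,3),round(np.hypot(p[0],p[1]),3))
E
```

```text
blue [0.501 0.161 0.104] 0.527
yel [0.502 0.258 0.104] 0.564
cream [0.509 0.36  0.104] 0.623
plate [ 0.498 -0.17   0.05 ] 0.526
bottle [ 0.485 -0.01   0.19 ] 0.486
tin [ 0.633 -0.016  0.075] 0.633
green [0.364 0.176 0.1  ] 0.404
pink [0.342 0.061 0.1  ] 0.347
c1 [ 0.592 -0.113  0.04 ] 0.603
c2 [ 0.559 -0.394  0.04 ] 0.684
c3 [ 0.422 -0.376  0.04 ] 0.565
c4 [ 0.455 -0.1    0.04 ] 0.465
t1 [0.583 0.404 0.022] 0.709
t2 [0.565 0.102 0.022] 0.574
t3 [0.443 0.108 0.022] 0.456
t4 [0.458 0.408 0.022] 0.613
```

View pics/crop1.png

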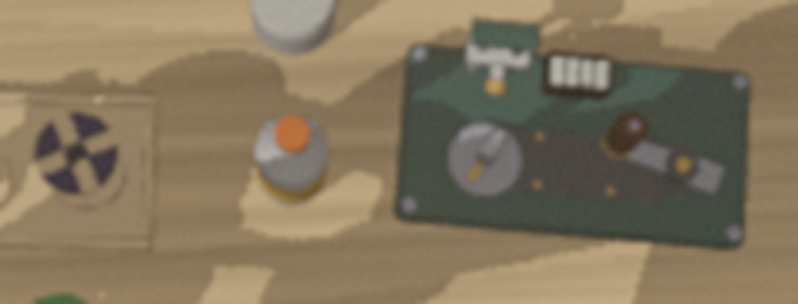

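The crop confirms navy flanges with a pale cross, so the choice stands. In the winder, the plate is at crop (485,159), the grip at (628,132), the crank axis at (683,163) and the eye at (495,88).

```bash
python3 - <<'E'
from h import *
s=ctrl.read_state();m=viewer.camera_model("wrist")
T=Ro.from_quat(s["eef_rot"]).as_matrix();R=np.array(m["R"])
print("cam in tool",np.round(T.T@(-R.T@m["t"]-s["eef_pos"]),3),"axes(rows x,y,z in tool)",np.round(R@T,3).tolist(),np.round(m["mtx"],1).tolist())
print("tool axes",np.round(T.T,3).tolist())
print("tray look",shift([.50,.16,.30]),"winder look",shift([.494,-.169,.34]))
mt=viewer.camera_model("top")
for n,uv,z in(("grip",(420.3,249.7),.132),("caxis",(434.7,257.9),.06),("eye",(385.3,238),.1)): print(n,back(mt,uv,z))
E
```

```text
cam in tool [ 0.072  0.    -0.171] axes(rows x,y,z in tool) [[-0.001, 1.0, 0.001], [-0.967, -0.001, -0.255], [-0.255, -0.001, 0.967]] [[351.2, 0.0, 312.9], [0.0, 351.2, 238.9], [0.0, 0.0, 1.0]]
tool axes [[-0.965, 0.264, 0.0], [0.264, 0.965, -0.001], [-0.0, -0.001, -1.0]]
tray look [-0.44014183 -0.33863434 -0.08625099] winder look [-0.52109197 -0.65761154 -0.12597033]
grip [ 0.50165964 -0.27280833  0.132     ]
caxis [ 0.48715059 -0.32929848  0.06      ]
eye [ 0.54777306 -0.17505389  0.1       ]
```

```bash
python3 -m pendant '[{"tz":-0.086},{"tx":-0.44,"ty":-0.34,"tz":-0.086},{"tx":-0.44,"ty":-0.34,"tz":-0.086},{"tx":-0.44,"ty":-0.34,"tz":-0.086},{"tx":-0.44,"ty":-0.34,"tz":-0.086},{"tx":-0.44,"ty":-0.34,"tz":-0.086},{"tx":-0.44,"ty":-0.34,"tz":-0.086},{"tx":-0.44,"ty":-0.34,"tz":-0.086},{"tx":-0.44,"ty":-0.34,"tz":-0.086},{"tx":-0.44,"ty":-0.34,"tz":-0.086},{"tx":-0.44,"ty":-0.34,"tz":-0.086},{"tx":-0.44,"ty":-0.34,"tz":-0.086},{"tx":-0.44,"ty":-0.34,"tz":-0.086},{"tx":-0.44,"ty":-0.34,"tz":-0.086}]' 0.0912 10
python3 - <<'E'
from h import *
import pickle
m=viewer.camera_model("wrist");im=viewer.grab_frame("wrist");pickle.dump((m,im,ctrl.read_state()),open("tray.pkl","wb"));save("w1",im)
print(ctrl.read_state()["qd"], shift([.494,-.169,.34]), proj(m,[.5,.16,.104]))
E
```

```text
[-8.39285225e-05 -1.66492197e-03 -2.63054854e-03 -3.89517355e-04
 -2.63844243e-03 -3.88407679e-04] [-0.52112317 -0.65762467 -0.12599785] [ 17.73898749 608.51592461]validation failed for argument at $[0]...
```

View pics/w1.png

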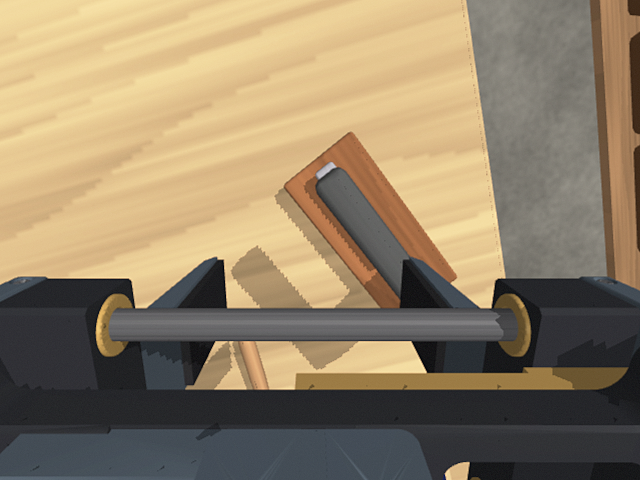

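The picture is from the unmoved pose: the call was refused because each row needs all four keys. It shows the fingers at rows 260–400, so a target must lie about 90 mm to tool +x to be visible.

```bash
python3 -m pendant '[{"tx":0,"ty":0,"tz":-0.086,"spin":0},{"tx":-0.53,"ty":-0.34,"tz":-0.086,"spin":0},{"tx":-0.53,"ty":-0.34,"tz":-0.086,"spin":0},{"tx":-0.53,"ty":-0.34,"tz":-0.086,"spin":0},{"tx":-0.53,"ty":-0.34,"tz":-0.086,"spin":0},{"tx":-0.53,"ty":-0.34,"tz":-0.086,"spin":0},{"tx":-0.53,"ty":-0.34,"tz":-0.086,"spin":0},{"tx":-0.53,"ty":-0.34,"tz":-0.086,"spin":0},{"tx":-0.53,"ty":-0.34,"tz":-0.086,"spin":0},{"tx":-0.53,"ty":-0.34,"tz":-0.086,"spin":0},{"tx":-0.53,"ty":-0.34,"tz":-0.086,"spin":0},{"tx":-0.53,"ty":-0.34,"tz":-0.086,"spin":0},{"tx":-0.53,"ty":-0.34,"tz":-0.086,"spin":0},{"tx":-0.53,"ty":-0.34,"tz":-0.086,"spin":0},{"tx":-0.53,"ty":-0.34,"tz":-0.086,"spin":0}]' 0.0912 10
python3 - <<'E'
from h import *
import pickle
m=viewer.camera_model("wrist");im=viewer.grab_frame("wrist");pickle.dump((m,im),open("tray.pkl","wb"))
print(np.abs(ctrl.read_state()["qd"]).max(), shift([.581,-.193,.34]), proj(m,[.5,.16,.104]))
E
python3 -m pendant '[{"tx":0.08,"ty":-0.32,"tz":-0.04,"spin":0},{"tx":0.08,"ty":-0.32,"tz":-0.04,"spin":0},{"tx":0.08,"ty":-0.32,"tz":-0.04,"spin":0},{"tx":0.08,"ty":-0.32,"tz":-0.04,"spin":0},{"tx":0.08,"ty":-0.32,"tz":-0.04,"spin":0},{"tx":0.08,"ty":-0.32,"tz":-0.04,"spin":0},{"tx":0.08,"ty":-0.32,"tz":-0.04,"spin":0},{"tx":0.08,"ty":-0.32,"tz":-0.04,"spin":0},{"tx":0.08,"ty":-0.32,"tz":-0.04,"spin":0}]'
python3 - <<'E'
from h import *
import pickle
m=viewer.camera_model("wrist");im=viewer.grab_frame("wrist");pickle.dump((m,im),open("wind.pkl","wb"))
print(np.abs(ctrl.read_state()["qd"]).max(), proj(m,[.494,-.169,.05]))
m0,a=pickle.load(open("tray.pkl","rb"))
b=np.hstack([a[:300],]);save("both",np.vstack([a[:300],im[:300]]))
E
```

```text
time_s: 2.08
eef_pos: [0.5857, 0.1362, 0.3001]
eef_rot: [0.132, 0.991, 0.0, -0.0]
ft_force: [0.7, 0.2, -0.2]
finger_gap: 0.996
grip_force: 0.0
0.006169408258054947 [-0.08164712 -0.31883695 -0.03991776] [313.29999008 128.01979624]
time_s: 3.25
eef_pos: [0.4252, -0.1515, 0.3398]
eef_rot: [0.132, 0.991, 0.0, -0.0]
ft_force: [0.2, -0.2, 0.2]
finger_gap: 0.999
grip_force: 0.0
0.0042460278986857685 [313.81301286 253.65740296]
```

View pics/both.png

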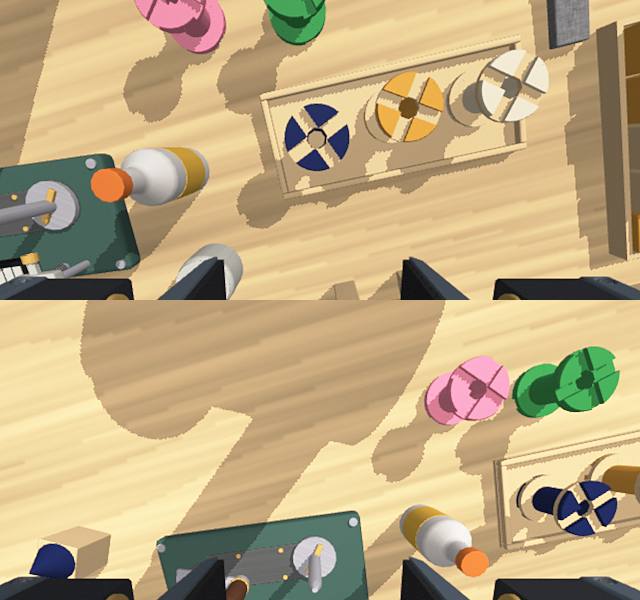

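The tray picture shows the blue spool clear at (316,137). In the lower half, the plate and brass bar are at (316,250) in that frame. I typed the tx sign wrong, so I'll go back for a better view of the winder.

```bash
python3 -m pendant '[{"tx":-0.16,"ty":0,"tz":0,"spin":0},{"tx":-0.16,"ty":0,"tz":0,"spin":0},{"tx":-0.16,"ty":0,"tz":0,"spin":0},{"tx":-0.16,"ty":0,"tz":0,"spin":0},{"tx":-0.16,"ty":0,"tz":0,"spin":0}]'
python3 - <<'E'
from h import *
import pickle
m=viewer.camera_model("wrist");im=viewer.grab_frame("wrist");pickle.dump((m,im),open("wind.pkl","wb"))
print(np.abs(ctrl.read_state()["qd"]).max(), proj(m,[.494,-.169,.05]))
save("wz",cv2.resize(im[0:300,150:550],None,fx=2,fy=2,interpolation=cv2.INTER_CUBIC))
m,a=pickle.load(open("tray.pkl","rb"))
hsv=cv2.cvtColor(a,cv2.COLOR_RGB2HSV)
mask=((hsv[...,0]>110)&(hsv[...,0]<130)&(hsv[...,1]>120))
mask[:,:250]=0;mask[:,400:]=0;mask[:80]=0;mask[200:]=0
v,u=np.nonzero(mask)
P=np.array([back(m,p,.104)[:2] for p in zip(u,v)])
(cx,cy),r=cv2.minEnclosingCircle(P.astype(np.float32))
d=P-[cx,cy];rr=np.hypot(*d.T);th=np.arctan2(d[:,1],d[:,0]);k=(rr>.012)&(rr<.031)
z=np.exp(4j*th[k]).mean();ang=(np.degrees(np.angle(z))/4+45)
print("spool",cx,cy,r,len(P),"groove angle deg mod 90",ang%90,abs(z))
E
```

```text
time_s: 3.92
eef_pos: [0.5788, -0.1939, 0.3396]
eef_rot: [0.133, 0.991, 0.0, -0.0]
ft_force: [0.1, -0.2, 0.5]
finger_gap: 0.998
grip_force: 0.0
0.012312674722439835 [314.26654777 132.44436314]
spool 0.50980544090271 0.16082198917865753 0.032098591327667236 1586 groove angle deg mod 90 21.450053164094154 0.5409766555979639
```

View pics/wz.png

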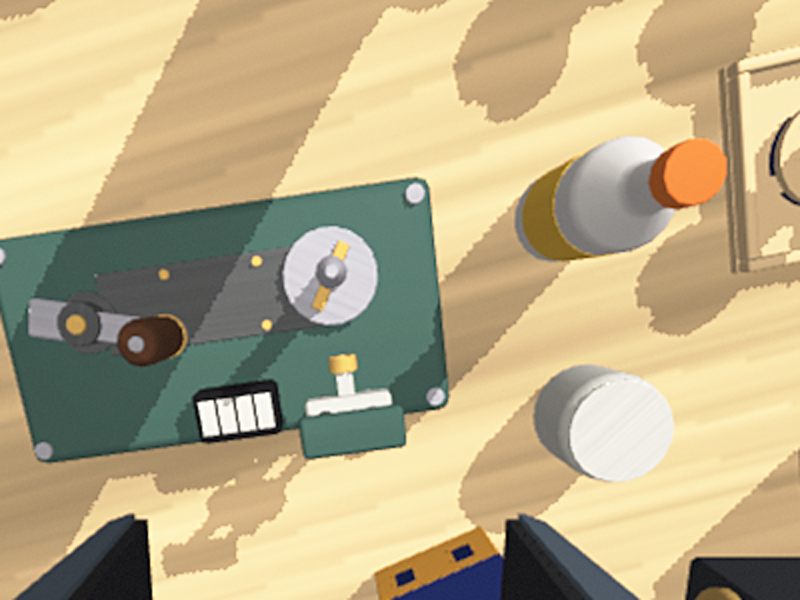

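Bar ends are at crop (342,243) and (320,306), the plate spans (283–377, 227–324), the grip top is at (137,344) and the crank hub at (76,323).

```bash
python3 - <<'E'
from h import *
import pickle
m,im=pickle.load(open("wind.pkl","rb"))
B=lambda x,y,z:back(m,(150+x/2,y/2),z)
a,b=B(342,243,.056),B(320,306,.056)
print("bar",a,b,np.linalg.norm(a-b),"mid",(a+b)/2,"ang",np.degrees(np.arctan2(*(a-b)[[1,0]])))
print("plate",B(330,275.5,.05),"width",np.linalg.norm(B(283,275,.05)-B(377,275,.05)))
print("tip",B(333,269,.16))
g,h=B(137,344,.132),B(76,323,.068); print("grip",g,"hub",h,np.linalg.norm((g-h)[:2]))
c=[B(415,193,.041),B(436,397,.041),B(44,451,.041)];print("screws",c)
y=(c[1]-c[2])[:2];print("winder y dir deg",np.degrees(np.arctan2(y[1],y[0]))-90)
s=ctrl.read_state();T=Ro.from_quat(s["eef_rot"]).as_matrix();print("tool y deg",np.degrees(np.arctan2(T[1,1],T[0,1])),s["joint_pos"])
print("eye", B(343,363,.1))
# spool groove check by mask overlay of second estimate
print("above spool",shift([.509,.161,.20]))
E
```

```text
bar [ 0.48396234 -0.1577019   0.056     ] [ 0.51666046 -0.18074958  0.056     ] 0.040004540462052346 mid [ 0.5003114  -0.16922574  0.056     ] ang 144.8214240167173
plate [ 0.50041909 -0.16979185  0.05      ] width 0.059193361956842154
tip [ 0.50020758 -0.16878661  0.16      ]
grip [ 0.50881101 -0.27856788  0.132     ] hub [ 0.48664789 -0.32817913  0.068     ] 0.05433673170324787
screws [array([ 0.46647372, -0.105538  ,  0.041     ]), array([ 0.59453973, -0.12170048,  0.041     ]), array([ 0.55996666, -0.38874809,  0.041     ])]
winder y dir deg -7.376714694776652
tool y deg 74.74380511115984 [-4.21258460e-01  3.82855187e-01  1.18709375e+00 -2.15695871e-05
  1.57210698e+00 -1.72578399e+00]
eye [ 0.5504436  -0.17584079  0.1       ]
above spool [0.16044116 0.32412208 0.14004683]
```

```bash
python3 -m pendant '[{"tx":0.16,"ty":0.324,"tz":-0.02,"spin":-64.5},{"tx":0.16,"ty":0.324,"tz":-0.02,"spin":-64.5},{"tx":0.16,"ty":0.324,"tz":-0.02,"spin":-64.5},{"tx":0.16,"ty":0.324,"tz":-0.02,"spin":-64.5},{"tx":0.16,"ty":0.324,"tz":0,"spin":-64.5},{"tx":0.16,"ty":0.324,"tz":0.1,"spin":-64.5},{"tx":0.16,"ty":0.324,"tz":0.15,"spin":-64.5},{"tx":0.16,"ty":0.324,"tz":0.18,"spin":-64.5},{"tx":0.16,"ty":0.324,"tz":0.18,"spin":-64.5},{"tx":0.16,"ty":0.324,"tz":0.18,"spin":-64.5},{"tx":0.16,"ty":0.324,"tz":0.18,"spin":-64.5}]' 0.0912
python3 - <<'E'
from h import *
print(shift([.5098,.1608,.078]));s=ctrl.read_state();T=Ro.from_quat(s["eef_rot"]).as_matrix();print("tool y deg",np.degrees(np.arctan2(T[1,1],T[0,1])),s["joint_pos"])
E
```

```text
time_s: 5.35
eef_pos: [0.5118, 0.16, 0.1624]
eef_rot: [-0.416, 0.909, -0.001, 0.002]
ft_force: [-0.2, -0.1, -0.3]
finger_gap: 1.001
grip_force: 0.0
[0.00094136 0.00220656 0.08443678]
tool y deg 139.18602371029553 [ 1.91707511e-01  4.27497065e-01  1.63207449e+00 -8.45520964e-05
  1.07803480e+00 -2.23751092e+00]
```

```bash
python3 -m pendant '[{"tx":0.001,"ty":0.002,"tz":0.04,"spin":0},{"tx":0.001,"ty":0.002,"tz":0.07,"spin":0},{"tx":0.001,"ty":0.002,"tz":0.084,"spin":0},{"tx":0.001,"ty":0.002,"tz":0.084,"spin":0},{"tx":0.001,"ty":0.002,"tz":0.084,"spin":0}]'
python3 -m pendant '[{"tx":0,"ty":0,"tz":0,"spin":0},{"tx":0,"ty":0,"tz":0,"spin":0},{"tx":0,"ty":0,"tz":0,"spin":0},{"tx":0,"ty":0,"tz":0,"spin":0},{"tx":0,"ty":0,"tz":0,"spin":0},{"tx":0,"ty":0,"tz":0,"spin":0}]' 0.05 25
```

```text
time_s: 5.98
eef_pos: [0.509, 0.1608, 0.0772]
eef_rot: [-0.416, 0.909, -0.0, 0.001]
ft_force: [-0.2, -0.6, 0.6]
finger_gap: 1.002
grip_force: 0.0
time_s: 6.72
eef_pos: [0.5084, 0.1607, 0.0761]
eef_rot: [-0.416, 0.909, -0.0, 0.0]
ft_force: [0.3, -0.6, 5.4]
finger_gap: 0.712
grip_force: 25.0
```

```bash
python3 -m pendant '[{"tx":0,"ty":0,"tz":-0.03,"spin":0},{"tx":0,"ty":0,"tz":-0.08,"spin":0},{"tx":0,"ty":0,"tz":-0.14,"spin":0},{"tx":0,"ty":0,"tz":-0.2,"spin":0},{"tx":0,"ty":0,"tz":-0.22,"spin":0},{"tx":0,"ty":0,"tz":-0.22,"spin":0},{"tx":0,"ty":0,"tz":-0.22,"spin":0}]'
python3 - <<'E'
from h import *
print(shift([.4998,-.1688,.296]))
E
```

```text
time_s: 7.6
eef_pos: [0.5074, 0.1605, 0.2943]
eef_rot: [-0.416, 0.909, 0.0, -0.001]
ft_force: [-0.0, -1.0, -2.3]
finger_gap: 0.71
grip_force: 25.0
[ 0.25428519 -0.20941576 -0.00148708]
```

```bash
python3 -m pendant '[{"tx":0.05,"ty":-0.04,"tz":0,"spin":10},{"tx":0.09,"ty":-0.08,"tz":0,"spin":20},{"tx":0.13,"ty":-0.11,"tz":0,"spin":30},{"tx":0.17,"ty":-0.14,"tz":0,"spin":40},{"tx":0.21,"ty":-0.17,"tz":0,"spin":50},{"tx":0.24,"ty":-0.2,"tz":0,"spin":56.65},{"tx":0.2543,"ty":-0.2094,"tz":0,"spin":56.65},{"tx":0.2543,"ty":-0.2094,"tz":0,"spin":56.65},{"tx":0.2543,"ty":-0.2094,"tz":0,"spin":56.65},{"tx":0.2543,"ty":-0.2094,"tz":0,"spin":56.65}]'
python3 - <<'E'
from h import *
a=viewer.grab_frame("wrist");b=viewer.grab_frame("scene")
m=viewer.camera_model("scene")
print(shift([.4998,-.1688,.29]),proj(m,[.5,-.169,.16]))
s=ctrl.read_state();T=Ro.from_quat(s["eef_rot"]).as_matrix();print("tool y deg",np.degrees(np.arctan2(T[1,1],T[0,1])))
save("ab",np.hstack([cv2.resize(b[170:360,180:360],(380,400)),cv2.resize(a[100:400,150:480],(420,400))]))
E
```

```text
time_s: 8.85
eef_pos: [0.5005, -0.1676, 0.2958]
eef_rot: [0.064, 0.998, 0.0, -0.0]
ft_force: [1.5, 0.9, -1.9]
finger_gap: 0.713
grip_force: 25.0
[ 0.00067804 -0.00104382  0.00594408] [260.89885919 254.09839473]
tool y deg 82.63988480631299
```

View pics/ab.png

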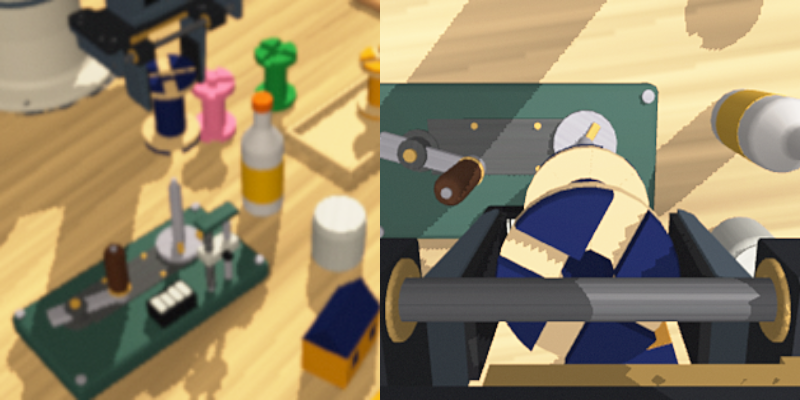

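The spool hangs upright in the fingers. Its groove at (612,220) runs parallel to the bar at (593,130), and the spindle stands clear below it.

```bash
python3 -m pendant '[{"tx":0.0007,"ty":-0.001,"tz":0.02,"spin":0},{"tx":0.0007,"ty":-0.001,"tz":0.04,"spin":0},{"tx":0.0007,"ty":-0.001,"tz":0.055,"spin":0},{"tx":0.0007,"ty":-0.001,"tz":0.065,"spin":0},{"tx":0.0007,"ty":-0.001,"tz":0.073,"spin":0},{"tx":0.0007,"ty":-0.001,"tz":0.08,"spin":0},{"tx":0.0007,"ty":-0.001,"tz":0.085,"spin":0},{"tx":0.0007,"ty":-0.001,"tz":0.09,"spin":0},{"tx":0.0007,"ty":-0.001,"tz":0.09,"spin":0}]'
```

```text
time_s: 10.07
eef_pos: [0.4996, -0.1695, 0.2057]
eef_rot: [0.065, 0.998, 0.0, -0.0]
ft_force: [0.1, 0.4, -2.1]
finger_gap: 0.71
grip_force: 25.0
```

```bash
python3 - <<'E'
from h import *
s=ctrl.read_state();print(s["ft_force"],s["torque"],shift([.4998,-.1688,.19]))
E
```

```text
[ 0.11779607  0.40259027 -2.07024798] [-0.03028547  0.00657679 -0.00558541] [-0.00012962  0.00073296  0.01567854]
```

```bash
python3 -m pendant '[{"tx":0,"ty":0,"tz":0.01,"spin":0},{"tx":0,"ty":0,"tz":0.02,"spin":0},{"tx":0,"ty":0,"tz":0.03,"spin":0},{"tx":0,"ty":0,"tz":0.04,"spin":0}]'; python3 -m pendant '[{"tx":0,"ty":0,"tz":0.01,"spin":0},{"tx":0,"ty":0,"tz":0.02,"spin":0},{"tx":0,"ty":0,"tz":0.028,"spin":0},{"tx":0,"ty":0,"tz":0.028,"spin":0}]'
```

```text
time_s: 10.58
eef_pos: [0.4996, -0.1695, 0.1651]
eef_rot: [0.065, 0.998, 0.0, -0.0]
ft_force: [-0.1, -0.2, -0.9]
finger_gap: 0.711
grip_force: 25.0
time_s: 11.08
eef_pos: [0.4994, -0.1694, 0.1373]
eef_rot: [0.065, 0.998, 0.0, -0.0]
ft_force: [-0.2, 1.0, -1.5]
finger_gap: 0.712
grip_force: 25.0
```

```bash
python3 -m pendant '[{"tx":0,"ty":0,"tz":0.005,"spin":0},{"tx":0,"ty":0,"tz":0.01,"spin":0},{"tx":0,"ty":0,"tz":0.013,"spin":0},{"tx":0,"ty":0,"tz":0.013,"spin":0}]'; python3 -m pendant '[{"tx":0,"ty":0,"tz":0.002,"spin":0},{"tx":0,"ty":0,"tz":0.004,"spin":0},{"tx":0,"ty":0,"tz":0.005,"spin":0},{"tx":0,"ty":0,"tz":0.005,"spin":0}]'
```

```text
time_s: 11.58
eef_pos: [0.4996, -0.1695, 0.1247]
eef_rot: [0.065, 0.998, 0.0, -0.0]
ft_force: [0.6, 0.2, -2.5]
finger_gap: 0.714
grip_force: 25.0
time_s: 12.08
eef_pos: [0.4997, -0.1695, 0.1199]
eef_rot: [0.065, 0.998, 0.0, -0.0]
ft_force: [-0.2, -1.0, -1.9]
finger_gap: 0.712
grip_force: 25.0
```

```bash
python3 -m pendant '[{"tx":0,"ty":0,"tz":0.0005,"spin":0},{"tx":0,"ty":0,"tz":0.001,"spin":0},{"tx":0,"ty":0,"tz":0.0015,"spin":0},{"tx":0,"ty":0,"tz":0.0015,"spin":0}]'
```

```text
time_s: 12.58
eef_pos: [0.4997, -0.1696, 0.1184]
eef_rot: [0.065, 0.998, -0.0, -0.0]
ft_force: [-1.2, 0.0, -2.6]
finger_gap: 0.709
grip_force: 25.0
```

```bash
python3 -m pendant '[{"tx":0,"ty":0,"tz":0.0005,"spin":0},{"tx":0,"ty":0,"tz":0.001,"spin":0},{"tx":0,"ty":0,"tz":0.001,"spin":0}]'
```

```text
time_s: 12.95
eef_pos: [0.5003, -0.1697, 0.118]
eef_rot: [0.065, 0.998, -0.0, 0.001]
ft_force: [0.2, 0.7, 8.4]
finger_gap: 0.708
grip_force: 25.0
```

Contact comes at the home height, 6 mm below where a blocked spool would stop. I'll release it and back off.

```bash
python3 -m pendant '[{"tx":0,"ty":0,"tz":0,"spin":0},{"tx":0,"ty":0,"tz":0,"spin":0},{"tx":0,"ty":0,"tz":0,"spin":0},{"tx":0,"ty":0,"tz":0,"spin":0},{"tx":0,"ty":0,"tz":0,"spin":0},{"tx":0,"ty":0,"tz":-0.02,"spin":0},{"tx":0,"ty":0,"tz":-0.06,"spin":0},{"tx":0,"ty":0,"tz":-0.12,"spin":0},{"tx":0,"ty":0,"tz":-0.18,"spin":0},{"tx":0,"ty":0,"tz":-0.22,"spin":0},{"tx":0,"ty":0,"tz":-0.22,"spin":0},{"tx":-0.08,"ty":-0.06,"tz":-0.22,"spin":0},{"tx":-0.08,"ty":-0.06,"tz":-0.22,"spin":0},{"tx":-0.08,"ty":-0.06,"tz":-0.22,"spin":0},{"tx":-0.08,"ty":-0.06,"tz":-0.22,"spin":0}]' 0.0912
python3 - <<'E'
from h import *
m=viewer.camera_model("wrist");a=viewer.grab_frame("wrist");import pickle;pickle.dump((m,a),open("w3.pkl","wb"))
save("w3",cv2.resize(a[0:300,100:500],None,fx=2,fy=2,interpolation=cv2.INTER_CUBIC))
E
```

```text
time_s: 14.82
eef_pos: [0.5706, -0.2389, 0.3363]
eef_rot: [0.065, 0.998, 0.0, -0.001]
ft_force: [-0.6, 0.8, -0.2]
finger_gap: 1.002
grip_force: 0.0
```

View pics/w3.png

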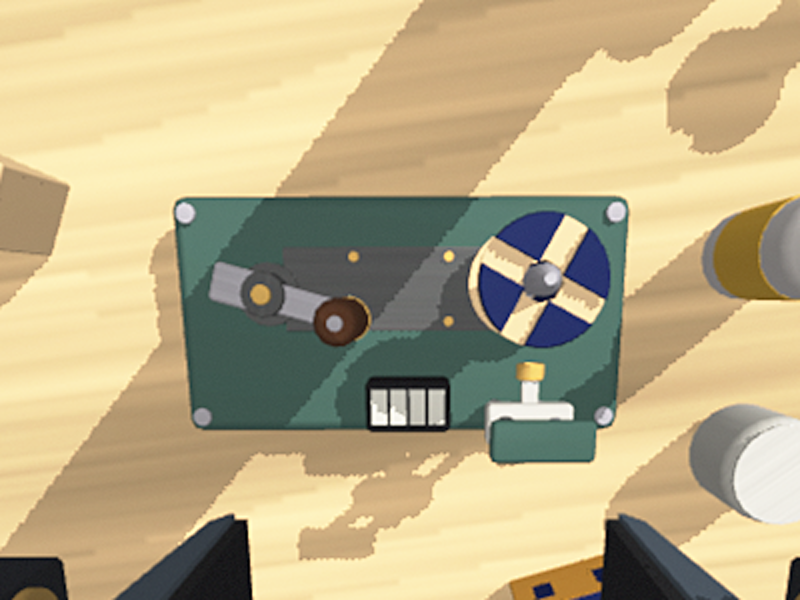

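The spool sits home with its cross over the plate. The grip top is at crop (335,322), the hub at (260,293) and the eye at (531,371). Next I want a side view of the eye for its height.

```bash
python3 - <<'E'
from h import *
import pickle
m,a=pickle.load(open("w3.pkl","rb"))
B=lambda x,y,z:back(m,(100+x/2,y/2),z)
g,h=B(335,322,.132),B(260,293,.068);print("grip",g,"hub",h,np.linalg.norm((g-h)[:2]),"spool top",B(543,279,.146),"tip",B(546,278,.16))
print("look",shift([.645,-.376,.20]))
E
python3 -m pendant '[{"tx":-0.093,"ty":-0.126,"tz":0.136,"spin":0},{"tx":-0.093,"ty":-0.126,"tz":0.136,"spin":0},{"tx":-0.093,"ty":-0.126,"tz":0.136,"spin":0},{"tx":-0.093,"ty":-0.126,"tz":0.136,"spin":0},{"tx":-0.093,"ty":-0.126,"tz":0.136,"spin":0},{"tx":-0.093,"ty":-0.126,"tz":0.136,"spin":0},{"tx":-0.093,"ty":-0.126,"tz":0.136,"spin":0}]'
python3 - <<'E'
from h import *
import pickle
m=viewer.camera_model("wrist");a=viewer.grab_frame("wrist");pickle.dump((m,a),open("l1.pkl","wb"))
for z in(.064,.093,.113): print(z,proj(m,[.5475,-.175,z]),proj(m,[.5475-.0,-.175,z+.008]))
save("l1",cv2.resize(a[0:300,240:640],None,fx=2,fy=2,interpolation=cv2.INTER_CUBIC))
E
```

```text
grip [ 0.50807642 -0.27837689  0.132     ] hub [ 0.48661766 -0.3288873   0.068     ] 0.054879678244450884 spool top [ 0.50069002 -0.17114807  0.146     ] tip [ 0.50039588 -0.17195413  0.16      ]
look [-0.09169063 -0.12659458  0.13665089]
time_s: 15.75
eef_pos: [0.6475, -0.3756, 0.2034]
eef_rot: [0.064, 0.998, -0.001, 0.001]
ft_force: [-0.2, 0.2, -0.2]
finger_gap: 1.001
grip_force: 0.0
0.064 [541.87003257  77.54378335] [548.2239742   75.65600167]
0.093 [566.71895852  70.16106724] [574.55549918  67.83279941]
0.113 [587.26455949  64.05688635] [596.44816021  61.32840154]
```

View pics/l1.png

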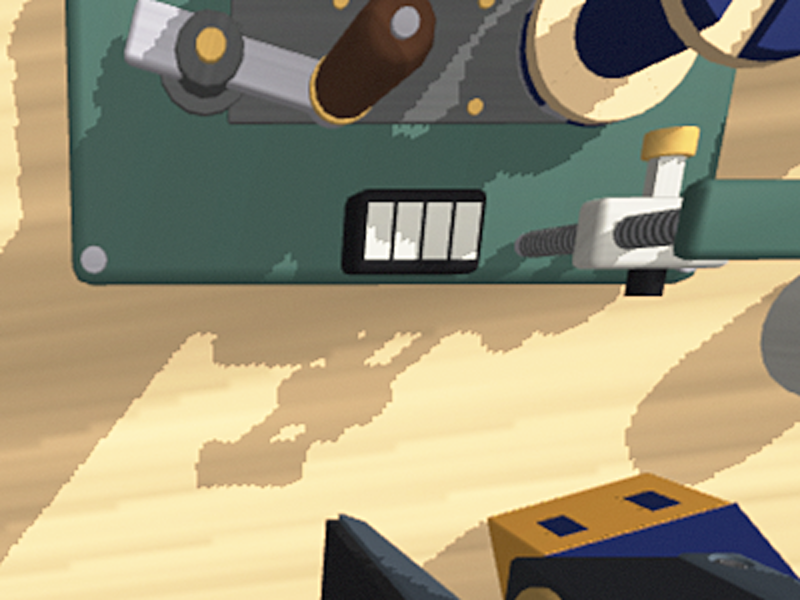

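The eye's brass cylinder is centred at crop (670,143), i.e. pixel (575,71.5), which puts it roughly 0.101 m above the bench. I'll check the view's bias against the grip top (405,22), hub (210,44) and screw (93,259).

```bash
python3 - <<'E'
from h import *
import pickle
m,a=pickle.load(open("l1.pkl","rb"))
B=lambda x,y,z:back(m,(240+x/2,y/2),z)
print("grip",B(405,22,.132),"hub",B(210,44,.068),"screw",B(93,259,.041))
w=np.array([.993,-.128]);e=np.array([.5,-.1694])+.05*w;print(e)
for z in(.097,.1,.103,.106): print(z,proj(m,[*e,z]))
print("above grip",shift([.5078,-.2785,.20]))
c=np.array([.4866,-.3288]);g=np.array([.5078,-.2785]);t=np.arctan2(*(g-c)[::-1]);print(np.degrees(t))
s=ctrl.read_state();T=Ro.from_quat(s["eef_rot"]).as_matrix();print("tool y deg",np.degrees(np.arctan2(T[1,1],T[0,1])))
E
```

```text
grip [ 0.50821315 -0.27798782  0.132     ] hub [ 0.48792875 -0.3297957   0.068     ] screw [ 0.55931503 -0.38835485  0.041     ]
[ 0.54965 -0.1758 ]
0.097 [569.28195967  72.38552671]
0.1 [572.23219531  71.5434577 ]
0.103 [575.25131772  70.68172674]
0.106 [578.34176811  69.79963704]
above grip [0.15097861 0.07843265 0.00282278]
67.14597942126485
tool y deg 82.6074616018941
```

```bash
python3 -m pendant '[{"tx":0.151,"ty":0.0785,"tz":0,"spin":0},{"tx":0.151,"ty":0.0785,"tz":0,"spin":0},{"tx":0.151,"ty":0.0785,"tz":0,"spin":0},{"tx":0.151,"ty":0.0785,"tz":0,"spin":0},{"tx":0.151,"ty":0.0785,"tz":0.05,"spin":0},{"tx":0.151,"ty":0.0785,"tz":0.09,"spin":0},{"tx":0.151,"ty":0.0785,"tz":0.108,"spin":0},{"tx":0.151,"ty":0.0785,"tz":0.108,"spin":0},{"tx":0.151,"ty":0.0785,"tz":0.108,"spin":0}]'
python3 -m pendant '[{"tx":0,"ty":0,"tz":0,"spin":0},{"tx":0,"ty":0,"tz":0,"spin":0},{"tx":0,"ty":0,"tz":0,"spin":0},{"tx":0,"ty":0,"tz":0,"spin":0},{"tx":0,"ty":0,"tz":0,"spin":0},{"tx":0,"ty":0,"tz":0,"spin":0},{"tx":0,"ty":0,"tz":0,"spin":0}]' 0.01 12
python3 - <<'E'
from h import *
s=ctrl.read_state();c=np.array([.4866,-.3289]);v=s["eef_pos"][:2]-c;t0=np.arctan2(v[1],v[0]);print(np.degrees(t0),np.hypot(*v))
T=Ro.from_quat(s["eef_rot"])
for k in range(1,21):
    t=t0-np.radians(18*k);X=np.array([.055*(np.cos(t)-np.cos(t0)),.055*(np.sin(t)-np.sin(t0)),0]);d=T.inv().apply(X);print('{"tx":%.3f,"ty":%.3f,"tz":0,"spin":0},'%tuple(d[:2]),end="")
E
```

```text
time_s: 16.92
eef_pos: [0.5085, -0.2795, 0.0946]
eef_rot: [0.065, 0.998, -0.0, 0.001]
ft_force: [-0.9, 0.5, 0.1]
finger_gap: 1.001
grip_force: 0.0
time_s: 17.8
eef_pos: [0.5076, -0.2789, 0.0934]
eef_rot: [0.065, 0.998, 0.0, -0.0]
ft_force: [0.4, 2.5, 0.5]
finger_gap: 0.282
grip_force: 12.0
67.19734082658584 0.05424543236789819
{"tx":-0.016,"ty":-0.007,"tz":0,"spin":0},{"tx":-0.028,"ty":-0.019,"tz":0,"spin":0},{"tx":-0.037,"ty":-0.034,"tz":0,"spin":0},{"tx":-0.040,"ty":-0.051,"tz":0,"spin":0},{"tx":-0.038,"ty":-0.068,"tz":0,"spin":0},{"tx":-0.031,"ty":-0.083,"tz":0,"spin":0},{"tx":-0.020,"ty":-0.096,"tz":0,"spin":0},{"tx":-0.005,"ty":-0.105,"tz":0,"spin":0},{"tx":0.012,"ty":-0.108,"tz":0,"spin":0},{"tx":0.029,"ty":-0.106,"tz":0,"spin":0},{"tx":0.045,"ty":-0.099,"tz":0,"spin":0},{"tx":0.058,"ty":-0.087,"tz":0,"spin":0},{"tx":0.066,"ty":-0.072,"tz":0,"spin":0},{"tx":0.070,"ty":-0.056,"tz":0,"spin":0},{"tx":0.068,"ty":-0.038,"tz":0,"spin":0},{"tx":0.061,"ty":-0.023,"tz":0,"spin":0},{"tx":0.049,"ty":-0.010,"tz":0,"spin":0},{"tx":0.034,"ty":-0.002,"tz":0,"spin":0},{"tx":0.017,"ty":0.002,"tz":0,"spin":0},{"tx":-0.000,"ty":-0.000,"tz":0,"spin":0},
```

```bash
python3 -m pendant '[{"tx":-0.016,"ty":-0.007,"tz":0,"spin":0},{"tx":-0.028,"ty":-0.019,"tz":0,"spin":0},{"tx":-0.037,"ty":-0.034,"tz":0,"spin":0},{"tx":-0.04,"ty":-0.051,"tz":0,"spin":0},{"tx":-0.038,"ty":-0.068,"tz":0,"spin":0}]'
python3 - <<'E'
from h import *
s=ctrl.read_state();c=np.array([.4866,-.3289]);v=s["eef_pos"][:2]-c;print(np.degrees(np.arctan2(v[1],v[0])),np.hypot(*v),s["grip_force"])
m=viewer.camera_model("wrist");a=viewer.grab_frame("top");print(a.shape)
E
```

```text
time_s: 18.42
eef_pos: [0.5376, -0.352, 0.0935]
eef_rot: [0.065, 0.998, -0.0, 0.001]
ft_force: [2.8, 2.1, -2.3]
finger_gap: 0.282
grip_force: 12.0
-24.392974211524475 0.056006681512832814 12.000163346529007
(480, 640, 3)
```

```bash
python3 -m pendant '[{"tx":0.007,"ty":-0.015,"tz":0,"spin":0},{"tx":0.018,"ty":-0.028,"tz":0,"spin":0},{"tx":0.033,"ty":-0.037,"tz":0,"spin":0},{"tx":0.05,"ty":-0.04,"tz":0,"spin":0},{"tx":0.067,"ty":-0.038,"tz":0,"spin":0},{"tx":0.083,"ty":-0.031,"tz":0,"spin":0},{"tx":0.096,"ty":-0.019,"tz":0,"spin":0},{"tx":0.104,"ty":-0.004,"tz":0,"spin":0},{"tx":0.108,"ty":0.012,"tz":0,"spin":0},{"tx":0.106,"ty":0.03,"tz":0,"spin":0},{"tx":0.099,"ty":0.045,"tz":0,"spin":0},{"tx":0.087,"ty":0.058,"tz":0,"spin":0},{"tx":0.072,"ty":0.066,"tz":0,"spin":0},{"tx":0.055,"ty":0.07,"tz":0,"spin":0},{"tx":0.038,"ty":0.068,"tz":0,"spin":0},{"tx":0.022,"ty":0.061,"tz":0,"spin":0},{"tx":0.01,"ty":0.049,"tz":0,"spin":0},{"tx":0.001,"ty":0.034,"tz":0,"spin":0},{"tx":-0.002,"ty":0.017,"tz":0,"spin":0},{"tx":0,"ty":0,"tz":0,"spin":0}]'
python3 -m pendant '[{"tx":0.007,"ty":-0.015,"tz":0,"spin":0},{"tx":0.018,"ty":-0.028,"tz":0,"spin":0},{"tx":0.033,"ty":-0.037,"tz":0,"spin":0},{"tx":0.05,"ty":-0.04,"tz":0,"spin":0},{"tx":0.067,"ty":-0.038,"tz":0,"spin":0},{"tx":0.067,"ty":-0.038,"tz":0,"spin":0}]'
python3 - <<'E'
from h import *
s=ctrl.read_state();c=np.array([.4866,-.3289]);v=s["eef_pos"][:2]-c;print(np.degrees(np.arctan2(v[1],v[0])),np.hypot(*v),s["grip_force"])
E
```

```text
time_s: 20.98
eef_pos: [0.5377, -0.351, 0.0934]
eef_rot: [0.065, 0.998, 0.0, 0.0]
ft_force: [-2.5, 4.1, 5.9]
finger_gap: 0.28
grip_force: 12.0
time_s: 21.72
eef_pos: [0.4645, -0.3798, 0.0935]
eef_rot: [0.065, 0.998, 0.0, -0.001]
ft_force: [-1.6, 1.6, 1.9]
finger_gap: 0.284
grip_force: 12.0
-113.5252109504679 0.055459656783447796 12.00040340423584
```

```bash
python3 -m pendant '[{"tx":0.012,"ty":0.005,"tz":0,"spin":0},{"tx":0.0225,"ty":0.013,"tz":0,"spin":0},{"tx":0.031,"ty":0.023,"tz":0,"spin":0},{"tx":0.031,"ty":0.023,"tz":0,"spin":0},{"tx":0.031,"ty":0.023,"tz":0,"spin":0}]'
python3 - <<'E'
from h import *
s=ctrl.read_state();c=np.array([.4866,-.3289]);v=s["eef_pos"][:2]-c;print(np.degrees(np.arctan2(v[1],v[0])),np.hypot(*v),s["grip_force"])
E
python3 -m pendant '[{"tx":0,"ty":0,"tz":0,"spin":0},{"tx":0,"ty":0,"tz":0,"spin":0},{"tx":0,"ty":0,"tz":0,"spin":0},{"tx":0,"ty":0,"tz":0,"spin":0},{"tx":0,"ty":0,"tz":-0.02,"spin":0},{"tx":0,"ty":0,"tz":-0.06,"spin":0},{"tx":0,"ty":0,"tz":-0.11,"spin":0},{"tx":0,"ty":0,"tz":-0.11,"spin":0},{"tx":0,"ty":0,"tz":-0.11,"spin":0}]' 0.07 12
python3 - <<'E'
from h import *
print(shift([.6475,-.3756,.2034]))
E
```

```text
time_s: 22.35
eef_pos: [0.4371, -0.3527, 0.0934]
eef_rot: [0.065, 0.998, 0.0, -0.001]
ft_force: [-4.4, -0.7, 6.2]
finger_gap: 0.281
grip_force: 12.0
-154.38115865690727 0.05492976721436067 12.001034170389175
time_s: 23.48
eef_pos: [0.4371, -0.3533, 0.203]
eef_rot: [0.065, 0.998, 0.0, -0.0]
ft_force: [-0.1, -0.1, -0.9]
finger_gap: 0.769
grip_force: 0.0
[-0.21148119  0.0051048  -0.00049787]
```

```bash
python3 -m pendant '[{"tx":-0.2115,"ty":0.005,"tz":0,"spin":0},{"tx":-0.2115,"ty":0.005,"tz":0,"spin":0},{"tx":-0.2115,"ty":0.005,"tz":0,"spin":0},{"tx":-0.2115,"ty":0.005,"tz":0,"spin":0},{"tx":-0.2115,"ty":0.005,"tz":0,"spin":0},{"tx":-0.2115,"ty":0.005,"tz":0,"spin":0},{"tx":-0.2115,"ty":0.005,"tz":0,"spin":0}]'
python3 - <<'E'
from h import *
import pickle
m0,a0=pickle.load(open("l1.pkl","rb"))
m=viewer.camera_model("wrist");a=viewer.grab_frame("wrist");pickle.dump((m,a),open("l2.pkl","wb"))
def brass(im):
    h=cv2.cvtColor(im,cv2.COLOR_RGB2HSV);k=((h[...,0]>12)&(h[...,0]<32)&(h[...,1]>130)&(h[...,2]>120)).astype(np.uint8)
    k[:45]=0;k[110:]=0;k[:,:500]=0
    n,l,st,c=cv2.connectedComponentsWithStats(k);i=1+np.argmax(st[1:,4]);return st[i],c[i]
print(brass(a0),brass(a))
for mm in(m0,m):
  for z in(.062,.064,.066,.103): print(z,proj(mm,[.5497,-.1758,z]))
save("l2",cv2.resize(a[0:130,380:640],None,fx=3,fy=3,interpolation=cv2.INTER_CUBIC))
E
```

```text
time_s: 24.35
eef_pos: [0.6467, -0.376, 0.2033]
eef_rot: [0.065, 0.998, 0.0, -0.0]
ft_force: [-0.3, -0.2, 0.2]
finger_gap: 0.767
grip_force: 0.0
(array([561,  63,  28,  17, 348], dtype=int32), array([574.83333333,  70.85344828])) (array([529,  75,  23,  14, 247], dtype=int32), array([540.24291498,  81.74089069]))
0.062 [539.25001621  81.02220498]
0.064 [540.77459135  80.58749224]
0.066 [542.31991063  80.14686458]
0.103 [575.24702183  70.75812776]
0.062 [538.99821597  82.14222853]
0.064 [540.52211796  81.70869082]
0.066 [542.06672745  81.26926198]
0.103 [574.97214152  71.90793939]
```

View pics/l2.png

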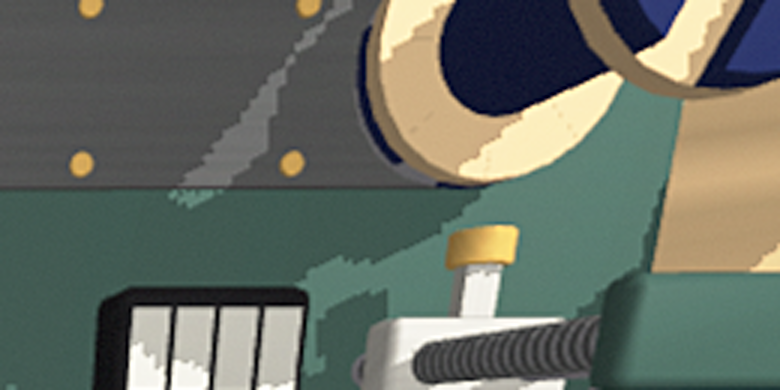

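The eye's brass is at pixel (540,82), which gives z ≈ 0.0637 m against a target of 0.064. The spool's lower flange sits on the plate, and the gripper is clear of everything.

```bash
python3 -c "
from bench import job
print(job.job_done())"
```

```text
the job is handed in; nothing more can be done
None
```

The blue spool is home on the spindle, and the crank was turned clockwise about 1.6 turns. That left the guide eye about 63.7 mm above the bench (target 64 mm). The grip is released and the job was handed in at about 24 s; it gave back no verdict.

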